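# Draw the cassette from under the roof, pinch its catches and hold it lifted

## Robot

A 6-joint arm with a two-finger parallel gripper is mounted at the origin on a cart in front of the work surface, level with it; the furniture and walls round the work are solid. World frame = base frame: x ahead of the robot, y to its left, z up, the work surface at z = 0. Lengths are in mm, angles in rad, forces in N, time in s.
With the tool pointing down it reaches from about 400 to 925 mm from the base axis. Payload 12.5 kg.
Tool frame: the origin (TCP) lies where the fingers leave the gripper's body, on its centre line; the fingertips stand 78 mm ahead of it and the grasp point (between the pads) lies 59 mm ahead of it (env.tip_extent is the distance from the TCP to the fingertips, in mm); z points along the fingers, y is the direction in which the jaws open and shut (so a half turn about z gives the same grasp; the last joint's range is limited). The gripper opens to 95 mm and grips with 3 to 60 N. Pads are 20 mm wide; open, the fingers measure 119 mm over their backs; the gripper's body (75 mm by 180 mm) begins 59 mm behind the grasp point.
Start: joints at [-1.303, 0.491, 1.559, -0, 1.092, -0.106], TCP at [228.244, -581.844, 292.261] pointing down, gripper open.
Joint ranges: [-3.1, 3.1], [-0.84, 2.19], [0.05, 2.79], [-1.13, 4.28], [0.06, 2.93], [-2.69, 2.69]. Speed limits (rad/s): [2.22, 2.22, 2.79, 3.14, 3.14, 3.14].

## Interface

Orientations are given as [roll, pitch, yaw] about the fixed x, y, z axes, in that order (R = Rz(yaw) Ry(pitch) Rx(roll)).
In Python, from cell import env gives the robot as it stands. The module is installed in compiled form; this text tells all that it offers.
- The arm moves only by the tool play_rows, never from a script. Its argument "targets" is a list of rows, each an object with "linear": the shift along the tool's x, y, z in mm, a list of three; "turn": the turn about the tool's z in rad. A call has 1 to 20 rows; each row is the pose to reach, as a shift and turn from the pose commanded when the call began, along the tool's axes at that moment; what a row does not reach only later rows make up. A row lasts 1/8 s, in which the tool goes at most 62.5 mm and 10.7 degrees, less where a joint would pass 70% of its speed; a pose out of reach is approached as far as the arm can. A call with a gripper value outside its range is refused whole. "hand" is the finger opening in mm, from 0 to 95.1, set as the call begins (left out, the last holds). The fingers move at their own pace and stop on an object; the grip force is fixed at half the most. Time passes only in rows, so rows that repeat a pose let the fingers close. It gives the time, the measured TCP pose, the force and the opening at its end, in the units of the state.
- env.state(): the state, without advancing time (a new reading comes with each control period).
- env.read_camera(name): name is "side" or "top" or "wrist"; returns (picture, depth): 400x640x3 uint8, red, green, blue; 400x640 float32, mm along the optical axis (not along the pixel's ray), 0 where there is no reading.
- env.camera_params(name): a dict with "fx", "fy", "cx", "cy" (pixels), "R" (3x3) and "t" (3): a world point X has camera coordinates R X + t. Camera axes: x right, y down, z forward; pixel columns grow to the right and rows downward; lengths in mm; the calibration is good to about 2 mm. A picture is of the moment at which its call begins: read the wrist's pose just before it. camera_params takes no time and is no camera call; for the wrist camera it gives the pose at the moment of the call.
- env.job_done(): hands the job in, once; it reports no verdict.
The state is a dict: "t": time; "joints": joint angles; "qvel": joint speeds; "tau": joint torques, N m; "eef_pos": TCP position; "tcp_rot": TCP orientation; "ft_force": force on the tool from outside, world axes, zero at the start; "moment": the same for the moment, N m; "opening": opening from 0.0 (shut) to 1.0 (fully open).
Only numpy, scipy, OpenCV 4.12 (cv2) and the standard library are available. Lean on these libraries where they do the work, as an engineer would, in place of code of your own. Each camera call takes 0.05 s, during which the arm holds its last target.

## Task

Draw the white sample cassette (the orange post is its handle) along the guide of the loading dock, out from under the blue roof, all the way to the orange front stop, and let go. Then pinch its two blue side catches together until both are fully in, lift the cassette straight up about 10 cm clear of the dock, and finish while still holding it there by the catches, upright and still. Leave the loose things round about where they are.

Things in the scene. Friction and masses are not known exactly. Their poses are not given: they have to be found in the camera images.
- dock: Loading dock fixed to the bench: grey base plate 230 (x) x 100 (y) x 10 mm, turned up to 0.45 rad. Origin: bench level under the plate, 118 mm behind its front edge. x: along the guide, -x is the open front (towards the robot), +x the roofed rear; z up. The cassette's foot slides on the plate (z = 10 mm) between two black ribs, 1.5 mm of play each side.
- rails (a point): Point on the dock at x = 0, y = 0, z = 33 mm: height of the tops of the two aluminium rails that flank the guide, from x = -80 to 105 mm of the dock, outer faces at y = +-44 mm. Their inward lips (inner edges y = +-26.5 mm, underside 28 mm above the bench) hold the barbs of the cassette's catches down.
- roof_edge (a point): Middle of the top front edge of the dock's blue roof, at x = 40, y = 0, z = 92 mm of the dock. The roof reaches from there to x = 105 mm, y = +-44 mm, 6 mm thick, on side walls.
- front_stop (a point): Middle of the inner face of the orange front stop on the dock's plate, at x = -108, y = 0, z = 16 mm of the dock; the stop is 12 mm high. The tip of the cassette's foot meets it when the cassette's origin is at x = -40 mm of the dock.
- cassette: Loose white sample cassette, about 0.26 kg with catches (x 0.7 to 1.4). Origin: centre of the core's underside, 10 mm above the bench; axes as the dock's. Core 70 (x) x 26 (y) x 68 mm high, brass discs on top; black foot 8 mm high reaching to x = -68 mm. Starts at x = 50 to 60 mm of the dock, catches under the roof; slides with friction only. Cannot be lifted with catches out (2 mm play).
- post_grip (a point): Where to grip the cassette's orange post: on its axis, at x = -60, y = 0, z = 76 mm of the cassette. The post is upright, 12 mm (y) x 14 mm (x), its top 88 mm above the cassette's underside; the core's front face (68 mm high) stands 18 mm behind the post's rear face. Axes as the cassette's.
- pinch_point (a point): Midway between the two catches' finger pads, straight above the cassette's origin, 53 mm above its underside. Each pad is a ribbed blue flat 22 mm (x) wide, from 38 to 64 mm above the underside, facing +-y. Over both pads 56 mm when out, 42 mm when both are fully in. Axes as the cassette's.
- catch_left (a joint): Travel of the catch on the cassette's +y side: 0 = out (barb under the lip), 0.007 m = pressed fully in towards the middle against its stop. Sprung outward, 2.5 N at 0 and 6 N fully in; clear of the lip from about 0.005. It springs back when let go.
- catch_right (a joint): The same on the -y side.
- vial_1: Bystander, loose: glass vial with white cap, 27 mm dia. x 68 mm, origin under its centre. Leave alone.
- tube_tee: Bystander, loose: metal tube tee 44 x 62 x 23 mm, origin under its centre. Leave alone.
- ptfe_roll: Bystander, loose: white reel of thread tape, 50 mm dia. x 13 mm, origin under its centre. Leave alone.
- tc_plug_loose: Bystander, loose: pink two-pin thermocouple plug 21 x 40 x 10 mm, origin on its underside. Leave alone.
There are look-alikes about, which are no part of the job. Leave any brown look-alike of the cassette alone.

How it is judged (in metres and radians):
On the way, in this order (a step that is already met when the one before it is completed fails the run):
1. the cassette has been drawn out to the front stop, still seated, catches out, and let go (x of cassette in the frame of dock below -0.032 m and z of cassette in the frame of dock below 0.016 m and value of joint each of catch_left, catch_right below 0.003 m and contact force between the fingers and cassette below 0.5 N), for 0.2 s.
2. both catches are pinched fully in while the cassette still stands in the dock (value of joint each of catch_left, catch_right above 0.0055 m and z of cassette in the frame of dock below 0.02 m), for 0.05 s.
At the end, for the whole second after the job is handed in: The fingers hold the cassette by both catches, each pressed in by more than 5.5 mm, its underside at least 60 mm above the dock's plate and still over the dock (origin within 120 mm of the dock's), tilted less than 0.25 rad, slower than 30 mm/s, touching no part of the dock, through the last second (z of cassette in the frame of dock above 0.07 m and value of joint each of catch_left, catch_right above 0.0055 m and contact force between the fingers and cassette above 5 N and contact force between cassette and dock below 0.2 N and angle between cassette's own z axis and vertical below 0.25 rad and horizontal distance between cassette and dock below 0.12 m and linear speed of cassette below 0.03 m/s); the arm keeps its last pose, push and grip.
It fails at once if vial_1 is pushed more than 30 mm (distance of vial_1 from where it was at the start of the episode above 0.03 m).
It fails at once if tube_tee is pushed more than 30 mm (distance of tube_tee from where it was at the start of the episode above 0.03 m).
It fails at once if ptfe_roll is pushed more than 30 mm (distance of ptfe_roll from where it was at the start of the episode above 0.03 m).
It fails at once if tc_plug_loose is pushed more than 30 mm (distance of tc_plug_loose from where it was at the start of the episode above 0.03 m).
It also fails if it takes over 42 s, if anything falls off the work surface, if the arm or the gripper's body presses on something with over 40 N, if the wrist force passes 120 N, or if a joint passes its speed limit or range.

## Working session

There is one attempt and no reset: what is moved stays moved. The work goes in short steps, Python scripts to look and compute and a tool call to move; the robot and the scene stay as the last step left them, time stands still between calls to the robot, and variables do not carry over. Pictures are saved under pics/ and viewed, and the job is handed in when it is done.

Besides the shell and the picture viewer there is one more tool, called as name(argument=value, ...), one argument or row to a line, values as JSON. play_rows: Moves the arm, as the interface text tells. Its arguments: {"type":"object","properties":{"targets":{"type":"array","items":{"type":"object","properties":{"linear":{"type":"array","items":{"type":"number"}},"turn":{"type":"number"}}}},"hand":{"type":"number"}},"required":["targets"]}

```bash
mkdir -p pics; ls; python3 - <<'E'
from cell import env
import cv2,numpy as np
s=env.state();print(s)
for n in("top","side"):
    p,d=env.read_camera(n);cv2.imwrite(f"pics/{n}0.png",p[:,:,::-1]);np.savez(f"{n}0.npz",p=p,d=d)
    c=env.camera_params(n);print(n,c)
E
```

```text
pics
{'t': 0.0, 'joints': array([-1.30260387e+00,  4.91520501e-01,  1.55948522e+00,  2.32832929e-05,
        1.09169767e+00, -1.05577585e-01]), 'qvel': array([-9.77480562e-04,  1.54027970e-03,  1.09533140e-03, -2.31864823e-04,
       -9.85021679e-05, -3.10956733e-04]), 'tau': array([-2.44051280e-04, -6.12645292e+01, -2.58180857e+01,  6.92697521e-02,
        4.82410484e-02, -1.24966509e-04]), 'eef_pos': array([ 228.19598163, -581.66309455,  291.67365177]), 'tcp_rot': array([-3.14049028e+00, -1.37585832e-04,  3.73759226e-01]), 'ft_force': array([ 0.8159691 , -0.34153648,  0.58136008]), 'moment': array([-0.05650272, -0.00612858, -0.00712936]), 'opening': 0.9961004694291223}
top {'fx': 378.49261778226537, 'fy': 378.49261778226537, 'cx': 323.44779275175483, 'cy': 200.35016541418747, 'R': array([[-0.01609472, -0.99982941,  0.00906191],
       [-0.99880935,  0.01565955, -0.04620239],
       [ 0.0460526 , -0.00979473, -0.998891  ]]), 't': array([-52.94076958, 551.98089085, 931.56374179])}
side {'fx': 451.4732035616764, 'fy': 451.4732035616764, 'cx': 318.3112684668938, 'cy': 200.17629893040325, 'R': array([[-0.83522835, -0.54958187, -0.01879816],
       [-0.28748698,  0.46553931, -0.83703309],
       [ 0.46876949, -0.69370954, -0.54682926]]), 't': array([446.85836381, 274.06988267, 928.45160016])}
```

View pics/top0.png

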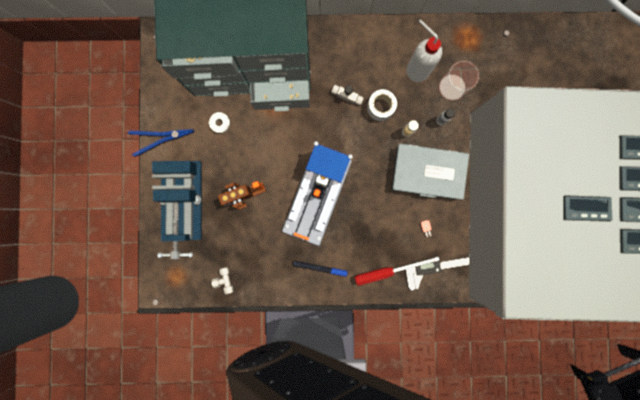

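View pics/side0.png

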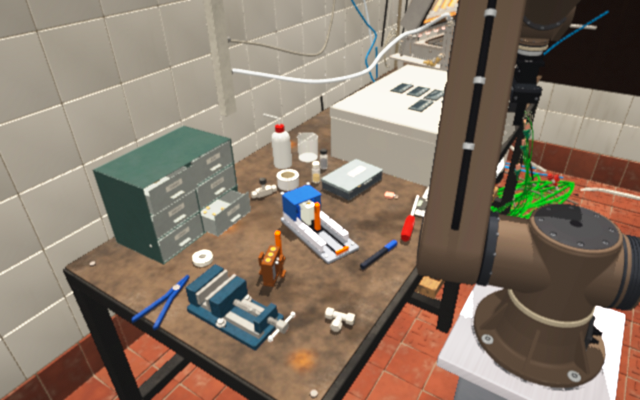

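Candidates in the top picture are the white cassette with the orange post, in the dock under the blue roof at (318,190), and the brown look-alike standing loose at (240,193). I choose the one in the dock and check it in a crop.

```bash
cat > h.py <<'E'
import numpy as np,cv2
from cell import env
def ray(c,u,v,z):
    R,t=c["R"],c["t"]; o=-R.T@t
    d=R.T@np.array([(u-c["cx"])/c["fx"],(v-c["cy"])/c["fy"],1.]); return o+d*(z-o[2])/d[2]
def proj(c,X):
    q=c["R"]@np.asarray(X,float)+c["t"]; return np.array([c["fx"]*q[0]/q[2]+c["cx"],c["fy"]*q[1]/q[2]+c["cy"]])
def pts(c,d,m):
    v,u=np.nonzero(m&(d>0)); z=d[v,u]
    q=np.stack([(u-c["cx"])/c["fx"]*z,(v-c["cy"])/c["fy"]*z,z],1); return (q-c["t"])@c["R"],u,v
E
python3 - <<'E'
from h import *
T=np.load("top0.npz");S=np.load("side0.npz")
a=T["p"][135:255,265:370,::-1];cv2.imwrite("pics/topc.png",cv2.resize(a,None,fx=5,fy=5,interpolation=2))
a=S["p"][180:270,270:370,::-1];cv2.imwrite("pics/sidec.png",cv2.resize(a,None,fx=6,fy=6,interpolation=2))
for n,D in(("top",T),("side",S)):
    c=env.camera_params(n); h=cv2.cvtColor(D["p"],cv2.COLOR_RGB2HSV)
    H,s,v=h[...,0],h[...,1],h[...,2]
    box=np.zeros(H.shape,bool)
    if n=="top": box[135:255,275:365]=1
    else: box[180:270,270:370]=1
    mb=box&(H>100)&(H<130)&(s>150)&(v>60); mo=box&(H>5)&(H<18)&(s>170)&(v>120)
    for nm,m in(("blue",mb),("orange",mo)):
        k,l,st,ce=cv2.connectedComponentsWithStats(m.astype(np.uint8))
        for i in range(1,k):
            if st[i,4]<8: continue
            P,u,w=pts(c,D["d"],l==i)
            print(n,nm,st[i],ce[i].round(1),len(P),np.percentile(P,[5,50,95],axis=0).round(0).tolist() if len(P) else "")
            if nm=="blue" and n=="top": print(cv2.minAreaRect(np.stack([u,w],1).astype(np.float32)), cv2.boxPoints(cv2.minAreaRect(np.stack([u,w],1).astype(np.float32))))
E
```

```text
top blue [306 145  43  37 978] [327.5 162.7] 975 [[603.0, -108.0, 90.0], [634.0, -72.0, 92.0], [664.0, -34.0, 95.0]]
((327.4246520996094, 162.53424072265625), (36.98500061035156, 27.153547286987305), 20.556047439575195) [[305.34247 168.75342]
 [314.8767  143.32877]
 [349.50684 156.31506]
 [339.9726  181.73972]]
top orange [313 189   8   8  48] [316.5 192.4] 48 [[559.0, -51.0, 18.0], [566.0, -45.0, 97.0], [578.0, -37.0, 101.0]]
top orange [294 233  14   7  23] [300.2 236.1] 22 [[459.0, -17.0, 20.0], [464.0, -4.0, 22.0], [469.0, 10.0, 24.0]]
side blue [283 186  38  34 675] [298.4 199.4] 674 [[600.0, -104.0, 45.0], [634.0, -50.0, 89.0], [670.0, -23.0, 92.0]]
side orange [314 203   7  28 131] [316.8 217.9] 129 [[559.0, -46.0, 20.0], [564.0, -40.0, 51.0], [577.0, -36.0, 93.0]]
side orange [270 230  15  36 200] [277.2 247.4] 199 [[544.0, 45.0, -1.0], [581.0, 104.0, 65.0], [643.0, 170.0, 82.0]]
side orange [335 246  13   9  36] [341.5 250.2] 34 [[458.0, -20.0, 12.0], [465.0, 1.0, 16.0], [473.0, 14.0, 21.0]]
```

View pics/topc.png

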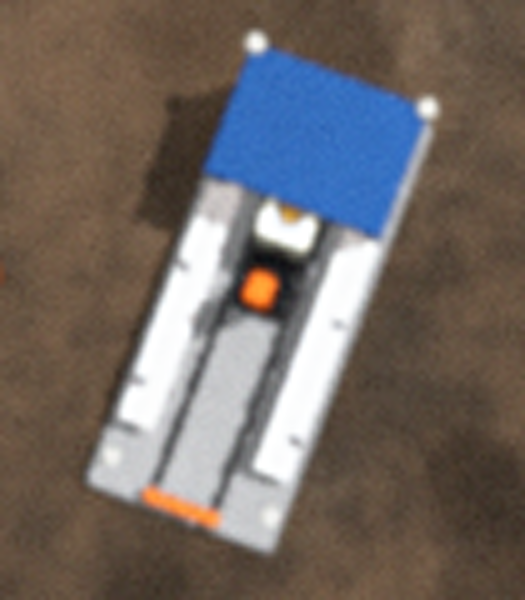

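View pics/sidec.png

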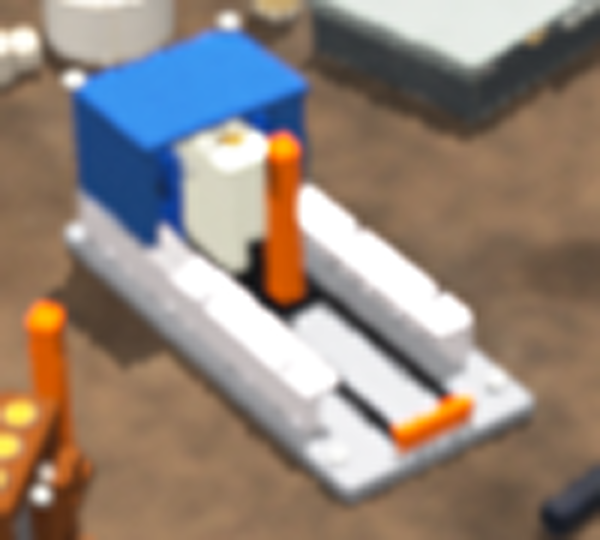

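The crops show the white cassette with its orange post (crop (260,290), full picture (317,193)), half under the blue roof. The orange front stop is at crop (180,505). This fits the description, so I work out the poses.

```bash
python3 - <<'E'
from h import *
T=np.load("top0.npz");c=env.camera_params("top")
b=np.array([[305.34,168.75],[314.88,143.33],[349.51,156.32],[339.97,181.74]])
W=np.array([ray(c,*p,92) for p in b]);print(W.round(1), [np.linalg.norm(W[i]-W[i-1]).round(1) for i in range(4)])
rc=W.mean(0)
fr=(W[0]+W[3])/2; rr=(W[1]+W[2])/2
print("yaw roof", np.arctan2(*(rr-fr)[[1,0]]))
st=ray(c,300.2,236.1,22); po=ray(c,316.5,192.4,98)
print(rc,st,po)
# plate front corners (z=10) from crop
A=ray(c,265+88/5-.4,135+483/5-.4,10);B=ray(c,265+272/5-.4,135+550/5-.4,10);print("front corners",A,B,np.linalg.norm(A-B),(A+B)/2)
fc=(A+B)/2
v=rc-fc;yaw=np.arctan2(v[1],v[0]);print("yaw front-roof",yaw,np.hypot(v[0],v[1]),"exp 190.5")
v2=rc-st;print("yaw stop-roof",np.arctan2(v2[1],v2[0]),np.hypot(*v2[:2]),"exp ~183")
v3=po-st;print("yaw stop-post",np.arctan2(v3[1],v3[0]),np.hypot(*v3[:2]))
u=np.array([np.cos(yaw),np.sin(yaw)])
print("origin est",rc[:2]-72.5*u,fc[:2]+118*u)
o=(rc[:2]-72.5*u+fc[:2]+118*u)/2
r=po[:2]-o;print("post in dock",r@u,r@[-u[1],u[0]])
# side view post top
cs=env.camera_params("side");S=np.load("side0.npz")
E
```

```text
[[ 620.7  -20.6   92. ]
 [ 679.1  -43.3   92. ]
 [ 647.9 -122.5   92. ]
 [ 589.5  -99.5   92. ]] [np.float64(84.9), np.float64(62.8), np.float64(85.1), np.float64(62.7)]
yaw roof -0.3735604302726784
[634.30029408 -71.46890627  92.        ] [463.53645359  -3.02064565  22.        ] [565.48331282 -45.37224849  98.        ]
front corners [475.8800471  42.2735302  10.       ] [441.10570809 -48.88388563  10.        ] 97.56499944171968 [458.4928776   -3.30517772  10.        ]
yaw front-roof -0.36987395601691353 188.55911959688274 exp 190.5
yaw stop-roof -0.381226686682388 183.97133908023454 exp ~183
yaw stop-post -0.3937354162138046 110.39393266430405
origin est [566.70325755 -45.26030745] [568.51288188 -45.96193167]
post in dock -2.0674171843928772 -0.545378270190368
```

```bash
python3 - <<'E'
from h import *
T=np.load("top0.npz");c=env.camera_params("top")
m=np.zeros((400,640),bool);m[80:330,440:640]=1
P,u,v=pts(c,T["d"],m)
for lo in(40,90,150,200,250,300):
    q=P[P[:,2]>lo]; 
    if len(q): print(lo,len(q),q.min(0).round(),q.max(0).round())
m[:]=1;P,u,v=pts(c,T["d"],m)
q=P[(P[:,2]>110)&(P[:,0]>250)&(P[:,1]>-330)];print(q.min(0),q.max(0))
# to pre-grasp: above post, in tool axes
s=env.state();
yaw=s["tcp_rot"][2];tx=np.array([np.cos(yaw),np.sin(yaw)]);ty=np.array([np.sin(yaw),-np.cos(yaw)])
for X in((565,-45),(520,-28),(400,-300)):
  d=np.array(X)-s["eef_pos"][:2];print(X,d@tx,d@ty)
E
```

```text
40 37968 [ 290. -719.   40.] [ 842. -345.  202.]
90 35804 [ 290. -719.   90.] [ 774. -414.  202.]
150 33264 [ 290. -719.  150.] [ 774. -414.  202.]
200 13 [ 493. -694.  200.] [ 635. -619.  202.]
[ 250.00676805 -329.90344743  110.06585887] [984.2877962  269.6029832  528.60382198]
(565, -45) 509.5220834872411 -376.6538944167863
(520, -28) 473.8367065150049 -408.91151166216565
(400, -300) 262.80359208351274 -199.50992472131952
```

play_rows(
  targets=[
    {"linear": [0,0,-40],"turn": 0},
    {"linear": [20,-15,-80],"turn": 0},
    {"linear": [60,-45,-80],"turn": 0.05},
    {"linear": [105,-79,-80],"turn": 0.12},
    {"linear": [152,-114,-80],"turn": 0.2},
    {"linear": [200,-150,-80],"turn": 0.28},
    {"linear": [248,-186,-80],"turn": 0.36},
    {"linear": [296,-222,-80],"turn": 0.44},
    {"linear": [344,-258,-80],"turn": 0.52},
    {"linear": [392,-294,-60],"turn": 0.6},
    {"linear": [435,-326,-40],"turn": 0.67},
    {"linear": [475,-353,-20],"turn": 0.72},
    {"linear": [500,-370,0],"turn": 0.748},
    {"linear": [500,-370,0],"turn": 0.748},
    {"linear": [500,-370,0],"turn": 0.748},
  ],
)

```text
t: 1.98
eef_pos: [558.4, -55.2, 292.4]
tcp_rot: [3.141, 0.0, -0.374]
ft_force: [-0.8, -0.5, 0.2]
opening: 1.0
```

```bash
python3 - <<'E'
from h import *
s=env.state();c=env.camera_params("wrist");p,d=env.read_camera("wrist");cv2.imwrite("pics/w1.png",p[:,:,::-1]);np.savez("w1.npz",p=p,d=d,**c)
print(s["t"],s["eef_pos"],s["tcp_rot"],s["ft_force"],s["joints"])
print(c)
E
```

```text
1.975 [558.42359287 -55.20818777 292.429396  ] [ 3.14135758e+00  6.06941124e-05 -3.73748110e-01] [-0.81349806 -0.49956575  0.23513791] [-2.16176387e-01  4.00121395e-01  1.71728520e+00 -2.60592192e-04
  1.02428291e+00  1.72850349e+00]
{'fx': 335.80046723222733, 'fy': 335.80046723222733, 'cx': 318.92317512380464, 'cy': 195.02717983924933, 'R': array([[-0.36298527, -0.93179432, -0.00102444],
       [-0.89706909,  0.34916011,  0.27083992],
       [-0.2520094 ,  0.09922989, -0.96262386]]), 't': array([149.68514191, 489.55303102, 537.8063393 ])}
```

View pics/w1.png

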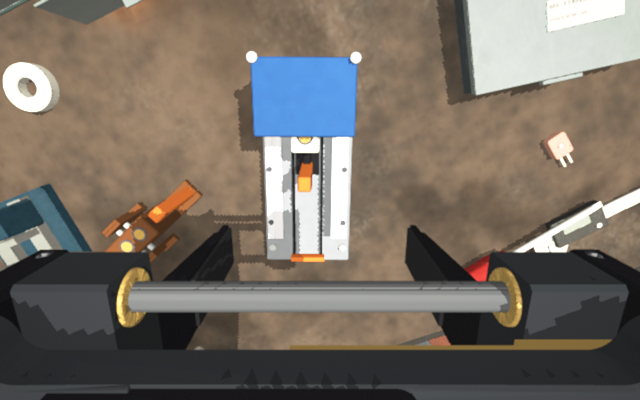

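The wrist picture shows the roof's front edge level at row 136, so the tool's yaw matches the dock's. The post is at (305,178) and the front stop at (307,258).

```bash
python3 - <<'E'
from h import *
D=np.load("w1.npz");c=D;p=D["p"];h=cv2.cvtColor(p,cv2.COLOR_RGB2HSV);H,s,v=h[...,0],h[...,1],h[...,2]
box=np.zeros(H.shape,bool);box[40:275,235:370]=1
a=p[125:270,250:365,::-1];cv2.imwrite("pics/w1c.png",cv2.resize(a,None,fx=4,fy=4))
mb=box&(H>100)&(H<130)&(s>130)&(v>60); mo=box&(H>3)&(H<18)&(s>170)&(v>120)
r=cv2.minAreaRect(np.argwhere(mb)[:,::-1].astype(np.float32));b=cv2.boxPoints(r)
W=np.array([ray(c,*q,92) for q in b]);print(r,W.round(1),"centre",W.mean(0))
k,l,st,ce=cv2.connectedComponentsWithStats(mo.astype(np.uint8))
e=np.array([np.cos(-.374),np.sin(-.374)]);n=np.array([-e[1],e[0]])
for i in range(1,k):
    if st[i,4]<10: continue
    P,u,w=pts(c,D["d"],l==i);print(st[i],ce[i],np.percentile(P,[5,50,95],axis=0).round(1).tolist())
    t=P[P[:,2]>94]
    if len(t)>5: print("post top",t.mean(0),len(t))
    else: print("stop ray",ray(c,*ce[i],20))
# front edge of roof line
cols=np.arange(262,348,4);rows=[np.nonzero(mb[:,x])[0].max()+.5 for x in cols]
E=np.array([ray(c,x,y,92) for x,y in zip(cols,rows)]);k=np.polyfit(E[:,1],E[:,0],1);print("edge yaw",-np.arctan(k[0]),E.mean(0))
E
```

```text
((303.5, 96.49999237060547), (104.99998474121094, 78.99998474121094), -0.0) [[ 623.   -19.1   92. ]
 [ 681.   -45.4   92. ]
 [ 650.  -125.    92. ]
 [ 590.  -103.7   92. ]] centre [635.97362659 -73.31347278  92.        ]
[298 162  15  27 200] [305.63 171.3 ] [[565.9, -53.1, 20.1], [573.5, -49.4, 70.0], [575.5, -43.6, 97.5]]
post top [571.05359491 -48.42807934  97.0545273 ] 30
[291 254  32   8 146] [304.04109589 256.7739726 ] [[461.9, -21.7, 14.7], [469.0, 0.2, 20.4], [473.7, 10.3, 23.1]]
stop ray [468.60947833  -2.89629592  20.        ]
edge yaw -0.3759200149011619 [606.61731941 -61.92869574  92.        ]
```

View pics/w1c.png

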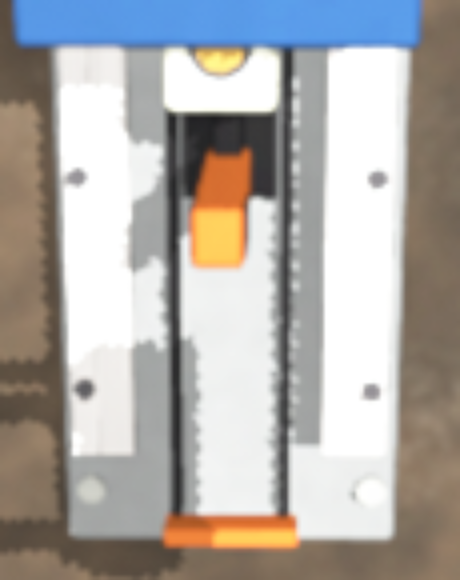

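```bash
python3 - <<'E'
from h import *
c=np.load("w1.npz")
e=np.array([np.cos(-.374),np.sin(-.374)]);n=np.array([-e[1],e[0]])
po=ray(c,304.1,183.6,98);print("post",po)
ed=np.array([606.6,-61.9]); print("edge-origin", ed-40*e)
tool=np.array([558.4,-55.2])
d=po[:2]-tool;print("tool shift x,y to post:",d@e,d@-n)
d2=ed-tool;print("roof edge y offset tool",d2@e,d2@-n)
pt=np.array([565.5,-45.4]);print("top-cam post:",(pt-tool)@e,(pt-tool)@-n)
s=ray(c,250+231/4-.4,125+531/4-.4,22);print("stop",s,(s[:2]-tool)@e,(s[:2]-tool)@-n)
E
```

```text
post [568.29375675 -46.8436604   98.        ]
edge-origin [569.36506283 -47.28632646]
tool shift x,y to post: 6.1569147985975405 -11.39329778304774
roof edge y offset tool 47.31588960173723 -11.372624639731098
top-cam post: 3.028851329665646 -11.716486658669615
stop [467.37143601  -6.72176669  22.        ] -102.44719839511092 -11.87055635095871
```

play_rows(
  targets=[
    {"linear": [5,-11.5,30],"turn": 0},
    {"linear": [5,-11.5,75],"turn": 0},
    {"linear": [5,-11.5,115],"turn": 0},
    {"linear": [5,-11.5,140],"turn": 0},
    {"linear": [5,-11.5,149],"turn": 0},
    {"linear": [5,-11.5,149],"turn": 0},
    {"linear": [5,-11.5,149],"turn": 0},
  ],
)

```text
t: 2.9
eef_pos: [567.9, -46.3, 144.5]
tcp_rot: [-3.141, -0.002, -0.374]
ft_force: [0.2, 0.1, 0.8]
opening: 0.999
```

play_rows(
  targets=[
    {"linear": [0,0,0],"turn": 0},
    {"linear": [0,0,0],"turn": 0},
    {"linear": [0,0,0],"turn": 0},
    {"linear": [0,0,0],"turn": 0},
    {"linear": [0,0,0],"turn": 0},
    {"linear": [0,0,0],"turn": 0},
  ],
  hand=5,
)

```text
t: 3.65
eef_pos: [567.5, -46.0, 143.2]
tcp_rot: [3.141, -0.0, -0.374]
ft_force: [-0.3, -0.3, -0.6]
opening: 0.43
```

```bash
python3 - <<'E'
from h import *
s=env.state();print(s["t"],s["eef_pos"],s["ft_force"],s["opening"]*95.1)
p,d=env.read_camera("wrist");cv2.imwrite("pics/w2.png",p[:,:,::-1])
E
```

```text
3.65 [567.47690143 -45.9731432  143.19188525] [-0.29837836 -0.34525898 -0.63498686] 40.870432335715215
```

View pics/w2.png

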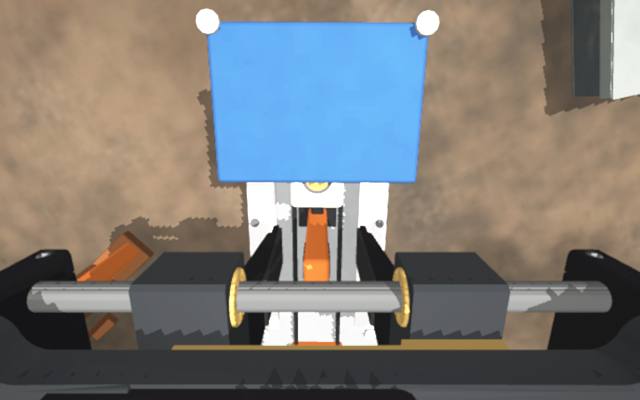

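The post at (317,265) is centred between the fingers, which are still closing at about 75 mm/s.

play_rows(
  targets=[
    {"linear": [0,0,0],"turn": 0},
    {"linear": [0,0,0],"turn": 0},
    {"linear": [0,0,0],"turn": 0},
    {"linear": [0,0,0],"turn": 0},
    {"linear": [0,0,0],"turn": 0},
  ],
)

```text
t: 4.32
eef_pos: [567.4, -46.0, 143.2]
tcp_rot: [3.141, 0.0, -0.374]
ft_force: [0.1, -0.6, -0.9]
opening: 0.126
```

play_rows(
  targets=[
    {"linear": [-5,0,0],"turn": 0},
    {"linear": [-14,0,0],"turn": 0},
    {"linear": [-24,0,0],"turn": 0},
    {"linear": [-34,0,0],"turn": 0},
    {"linear": [-44,0,0],"turn": 0},
    {"linear": [-54,0,0],"turn": 0},
    {"linear": [-64,0,0],"turn": 0},
    {"linear": [-74,0,0],"turn": 0},
    {"linear": [-83,0,0],"turn": 0},
    {"linear": [-89,0,0],"turn": 0},
    {"linear": [-93,0,0],"turn": 0},
    {"linear": [-93,0,0],"turn": 0},
  ],
)

```text
t: 5.82
eef_pos: [480.8, -11.8, 143.3]
tcp_rot: [-3.142, 0.0, -0.374]
ft_force: [1.5, 5.0, 1.6]
opening: 0.125
```

play_rows(
  targets=[
    {"linear": [-2,0,0],"turn": 0},
    {"linear": [-4,0,0],"turn": 0},
    {"linear": [-4,0,0],"turn": 0},
  ],
)

```text
t: 6.2
eef_pos: [477.6, -10.5, 143.3]
tcp_rot: [-3.141, -0.001, -0.374]
ft_force: [3.8, 4.1, -2.3]
opening: 0.128
```

play_rows(
  targets=[
    {"linear": [-1.5,0,0],"turn": 0},
    {"linear": [-3,0,0],"turn": 0},
    {"linear": [-3,0,0],"turn": 0},
  ],
)

```text
t: 6.58
eef_pos: [475.2, -9.6, 143.3]
tcp_rot: [-3.141, -0.002, -0.374]
ft_force: [5.8, 2.8, -4.3]
opening: 0.128
```

play_rows(
  targets=[
    {"linear": [-1.5,0,0],"turn": 0},
    {"linear": [-3,0,0],"turn": 0},
    {"linear": [-3,0,0],"turn": 0},
  ],
)

```text
t: 6.95
eef_pos: [473.3, -8.8, 143.5]
tcp_rot: [-3.141, -0.004, -0.374]
ft_force: [9.2, -0.5, -5.3]
opening: 0.122
```

```bash
python3 - <<'E'
from h import *
for n in ("side","wrist"):
    p,d=env.read_camera(n);a=p
    if n=="side": a=cv2.resize(p[180:280,250:390],None,fx=5,fy=5)
    cv2.imwrite(f"pics/{n}3.png",a[:,:,::-1])
E
```

```text
(no output)
```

View pics/side3.png

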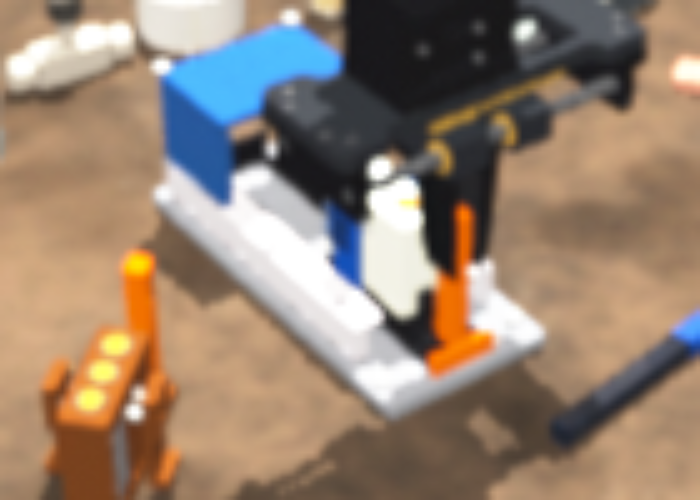

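View pics/wrist3.png

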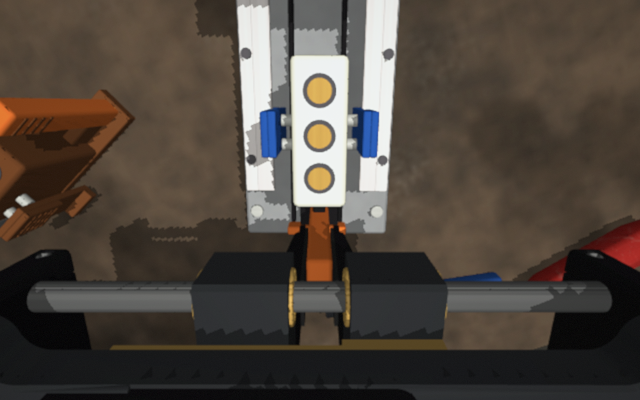

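The wrist picture shows the cassette out at the front stop, with its foot at the orange stop (318,228). Both blue catches are visible and out, at (270,133) and (367,133). I ease off, let go and rise.

play_rows(
  targets=[
    {"linear": [1,0,0],"turn": 0},
    {"linear": [2,0,0],"turn": 0},
  ],
)

```text
t: 7.3
eef_pos: [474.1, -9.2, 143.4]
tcp_rot: [-3.141, -0.001, -0.375]
ft_force: [2.3, 4.2, 0.3]
opening: 0.125
```

play_rows(
  targets=[
    {"linear": [0,0,0],"turn": 0},
    {"linear": [0,0,0],"turn": 0},
    {"linear": [0,0,0],"turn": 0},
    {"linear": [0,0,0],"turn": 0},
    {"linear": [0,0,0],"turn": 0},
    {"linear": [0,0,0],"turn": 0},
    {"linear": [0,0,-20],"turn": 0},
    {"linear": [0,0,-60],"turn": 0},
    {"linear": [0,0,-80],"turn": 0},
    {"linear": [0,0,-80],"turn": 0},
    {"linear": [0,0,-80],"turn": 0},
  ],
  hand=95,
)

```text
t: 8.68
eef_pos: [473.1, -9.0, 222.4]
tcp_rot: [3.141, 0.001, -0.374]
ft_force: [0.3, -0.4, -0.7]
opening: 0.999
```

```bash
python3 - <<'E'
from h import *
s=env.state();c=env.camera_params("wrist");p,d=env.read_camera("wrist");cv2.imwrite("pics/w4.png",p[:,:,::-1]);np.savez("w4.npz",p=p,d=d,pos=s["eef_pos"],rot=s["tcp_rot"],**c)
print(s["t"],s["eef_pos"],s["tcp_rot"],s["ft_force"],s["opening"])
E
```

```text
8.675 [473.12761311  -8.99266181 222.43218584] [ 3.14128698e+00  9.47080313e-04 -3.74263636e-01] [ 0.34685074 -0.3715946  -0.66065258] 0.9991164770828388
```

View pics/w4.png

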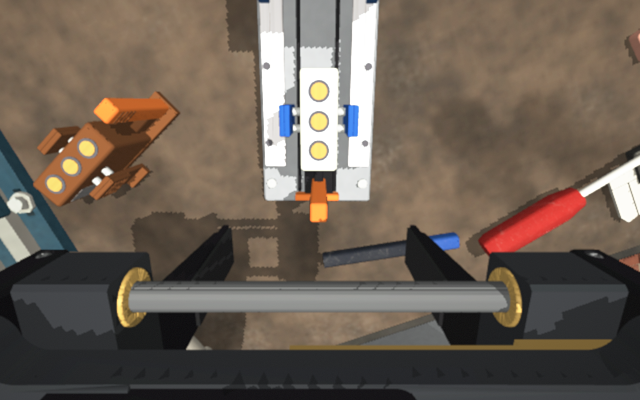

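The cassette stands at the stop, released, with its discs at (319,91), (319,121) and (319,150), the post top at (318,213) and the catches at (286,120) and (351,120). Next I work out the shift to the pinch point.

```bash
python3 - <<'E'
from h import *
D=np.load("w4.npz");c=D;p=D["p"];h=cv2.cvtColor(p,cv2.COLOR_RGB2HSV);H,s,v=h[...,0],h[...,1],h[...,2]
a=-.374;e=np.array([np.cos(a),np.sin(a)]);n=np.array([-e[1],e[0]]);tool=D["pos"][:2]
box=np.zeros(H.shape,bool);box[60:175,270:365]=1
def show(nm,m,z,mn=30):
    k,l,st,ce=cv2.connectedComponentsWithStats(m.astype(np.uint8))
    for i in range(1,k):
        if st[i,4]<mn: continue
        P,u,w=pts(c,D["d"],l==i);X=ray(c,*ce[i],z);q=X[:2]-tool
        print(nm,st[i],ce[i].round(1),"zmed",np.median(P[:,2]).round(1),"ray tool x,y",(q@e).round(1),(q@-n).round(1))
show("blue",box&(H>100)&(H<130)&(s>130)&(v>60),74)
show("disc",box&(H>15)&(H<32)&(s>110)&(v>120),79)
X=ray(c,318,213,98);q=X[:2]-tool;print("post",q@e,q@-n)
E
```

```text
blue [280 105  14  32 386] [285.8 120. ] zmed 74.1 ray tool x,y 63.3 -21.7
blue [344 105  14  32 383] [351. 120.] zmed 74.2 ray tool x,y 63.3 24.1
disc [311  83  16  17 214] [318.5  90.7] zmed 79.7 ray tool x,y 82.8 1.3
disc [311 114  16  16 201] [318.4 121.2] zmed 79.5 ray tool x,y 62.7 1.2
disc [311 143  16  16 191] [318.3 150.2] zmed 79.6 ray tool x,y 42.8 1.2
post 2.5867294480235627 1.1006050105334195
```

play_rows(
  targets=[
    {"linear": [20,0.2,0],"turn": 0},
    {"linear": [50,0.6,10],"turn": 0},
    {"linear": [62,0.6,40],"turn": 0},
    {"linear": [62,0.6,70],"turn": 0},
    {"linear": [62,0.6,90],"turn": 0},
    {"linear": [62,0.6,98],"turn": 0},
    {"linear": [62,0.6,99],"turn": 0},
    {"linear": [62,0.6,99],"turn": 0},
  ],
)

```text
t: 9.72
eef_pos: [531.1, -32.3, 124.7]
tcp_rot: [-3.142, -0.001, -0.374]
ft_force: [0.1, 0.5, 0.7]
opening: 1.001
```

```bash
python3 - <<'E'
from h import *
s=env.state();print(s["t"],s["eef_pos"],s["tcp_rot"],s["ft_force"])
for n in ("side","wrist"):
    p,d=env.read_camera(n);a=p
    if n=="side": a=cv2.resize(p[160:280,250:390],None,fx=5,fy=5)
    cv2.imwrite(f"pics/{n}5.png",a[:,:,::-1])
E
```

```text
9.725 [531.14170228 -32.27297993 124.68071317] [-3.14154160e+00 -7.26633129e-04 -3.74158371e-01] [0.12324582 0.51045545 0.74242782]
```

View pics/side5.png

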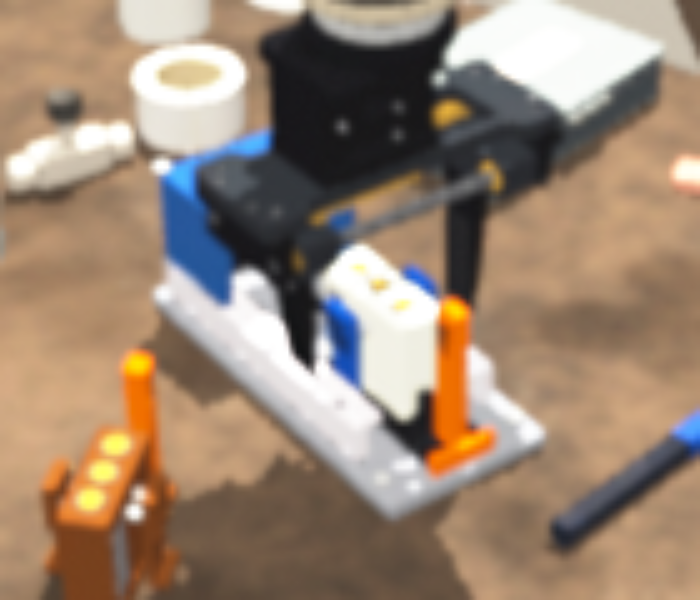

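View pics/wrist5.png

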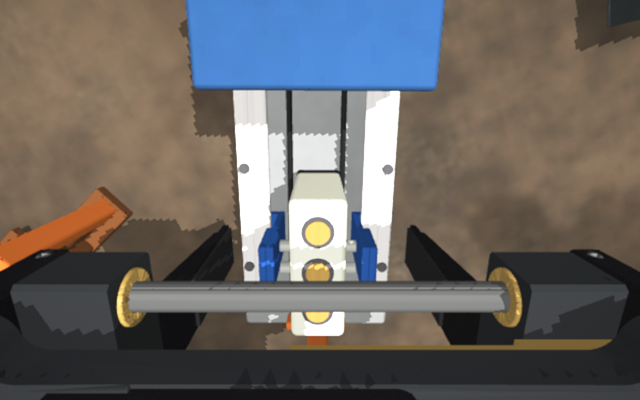

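The side view shows the fingers standing either side of the blue catches, above the rails. The wrist view shows the catches at (271,245) and (364,245) centred between the jaws, so I close.

play_rows(
  targets=[
    {"linear": [0,0,2],"turn": 0},
    {"linear": [0,0,2],"turn": 0},
    {"linear": [0,0,2],"turn": 0},
    {"linear": [0,0,2],"turn": 0},
    {"linear": [0,0,2],"turn": 0},
    {"linear": [0,0,2],"turn": 0},
    {"linear": [0,0,2],"turn": 0},
    {"linear": [0,0,2],"turn": 0},
    {"linear": [0,0,2],"turn": 0},
    {"linear": [0,0,2],"turn": 0},
  ],
  hand=20,
)

```text
t: 11.08
eef_pos: [531.2, -32.0, 122.7]
tcp_rot: [-3.141, -0.001, -0.374]
ft_force: [-0.2, 4.1, 7.1]
opening: 0.422
```

play_rows(
  targets=[
    {"linear": [0,0,0],"turn": 0},
    {"linear": [0,0,0],"turn": 0},
    {"linear": [0,0,0],"turn": 0},
  ],
)

```text
t: 11.45
eef_pos: [531.1, -32.0, 122.6]
tcp_rot: [-3.141, -0.001, -0.374]
ft_force: [0.1, 3.4, 6.5]
opening: 0.418
```

```bash
python3 - <<'E'
from h import *
s=env.state();print(s["t"],s["eef_pos"],s["ft_force"],s["opening"]*95.1)
p,d=env.read_camera("wrist");a=cv2.resize(p[160:350,220:420],None,fx=3,fy=3)
cv2.imwrite("pics/w6.png",a[:,:,::-1])
E
```

```text
11.45 [531.13795039 -31.95791979 122.63834441] [0.06756144 3.4039018  6.53167121] 39.74570652777523
```

View pics/w6.png

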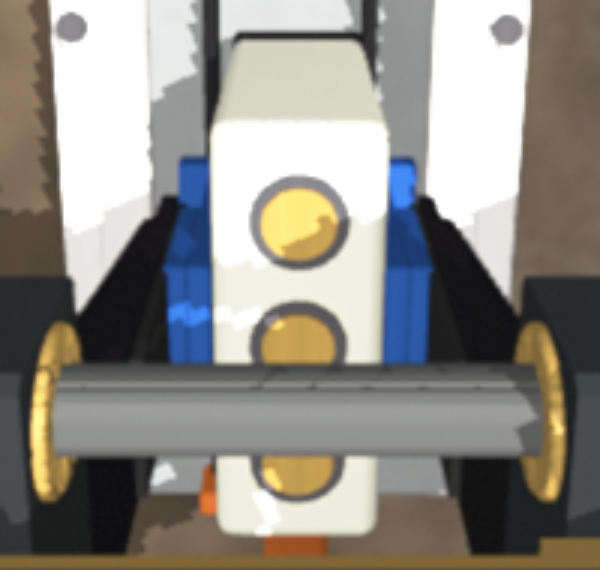

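Both catches are pressed in evenly against the core, with no gap left on either side. I lift straight up.

play_rows(
  targets=[
    {"linear": [0,0,-3],"turn": 0},
    {"linear": [0,0,-7],"turn": 0},
    {"linear": [0,0,-12],"turn": 0},
    {"linear": [0,0,-18],"turn": 0},
    {"linear": [0,0,-25],"turn": 0},
    {"linear": [0,0,-33],"turn": 0},
    {"linear": [0,0,-42],"turn": 0},
    {"linear": [0,0,-51],"turn": 0},
    {"linear": [0,0,-60],"turn": 0},
    {"linear": [0,0,-69],"turn": 0},
    {"linear": [0,0,-78],"turn": 0},
    {"linear": [0,0,-86],"turn": 0},
    {"linear": [0,0,-93],"turn": 0},
    {"linear": [0,0,-98],"turn": 0},
    {"linear": [0,0,-101],"turn": 0},
    {"linear": [0,0,-102],"turn": 0},
    {"linear": [0,0,-102],"turn": 0},
    {"linear": [0,0,-102],"turn": 0},
    {"linear": [0,0,-102],"turn": 0},
  ],
)

```text
t: 13.88
eef_pos: [530.9, -32.3, 224.1]
tcp_rot: [3.141, 0.0, -0.374]
ft_force: [-0.6, 0.8, -4.1]
opening: 0.418
```

```bash
python3 - <<'E'
from h import *
s=env.state();print(s["t"],s["eef_pos"],s["ft_force"],s["opening"]*95.1,s["qvel"])
for n in ("side","wrist"):
    p,d=env.read_camera(n);a=p
    if n=="side": a=cv2.resize(p[140:280,250:390],None,fx=4,fy=4)
    cv2.imwrite(f"pics/{n}7.png",a[:,:,::-1])
E
```

```text
13.875 [530.90708673 -32.25561413 224.05926747] [-0.57566594  0.80510725 -4.05640721] 39.71455888498947 [-0.00099118  0.00021115 -0.0014736  -0.00120064 -0.00063499  0.0007316 ]
```

View pics/side7.png

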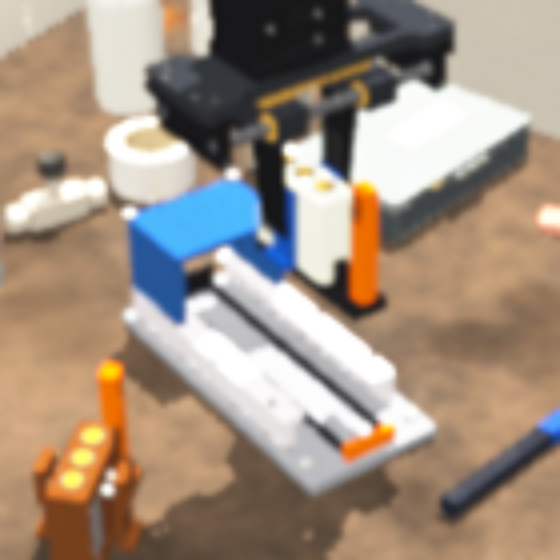

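View pics/wrist7.png

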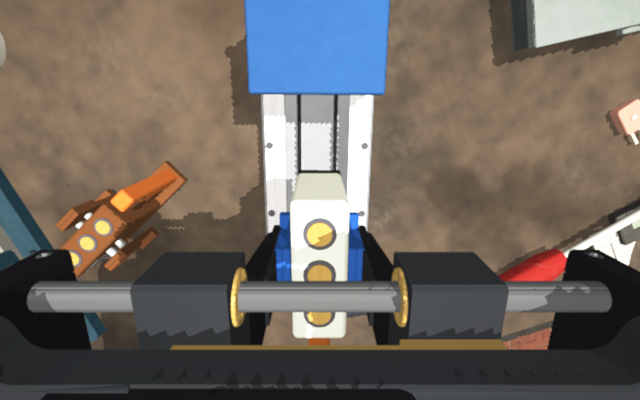

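The cassette hangs upright about 10 cm above the dock, held by both catches. It weighs about 4 N on the wrist and the joints are still, so I hand in.

```bash
python3 - <<'E'
from cell import env
print(env.job_done()); s=env.state();print(s["t"],s["eef_pos"],s["ft_force"],s["opening"])
E
```

```text
the job is handed in; nothing more can be done
None
the job is handed in; nothing more can be done
```

I drew the cassette by its post about 99 mm to the front stop and let go. I then pinched both catches in, lifted it straight up about 101 mm, and handed in at about 14 s while still holding it there.

- **At the stop:** the force rose to 9 N as it met the stop, and the cassette worked out at about x = -40 mm of the dock.
- **Pinch:** the finger opening read 39.7 mm, below the 42 mm over both pads when fully in. I put the gap down to soft pads or the gripper's reading. The wrist picture showed both catches evenly in against the core. While still in the dock the wrist felt 6.5 N upward and 3.4 N sideways, which I left unexplained; the upward part changed to a steady -4 N once lifted.
- **Final hold:** the side and wrist pictures showed the cassette upright and clear of the dock, the joints were still, and the wrist carried about 4 N. The gripper stayed well clear of the loose things throughout, though I did not measure their positions again at the end.
- **Camera disagreement:** the wrist and top cameras disagreed by about 3 mm along the guide, so I used a value in between for the post grip. For the pinch point I allowed for a 1 mm sideways offset the wrist camera showed. No verdict was reported after handing in.

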